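# Index the wheel blank to the third click and hold it

### The job

Index the wooden wheel on the green index head for the next of its five holes: take the red bar knob on top gently between the fingers, without cracking it, and turn it clockwise as seen from above, counting three clicks of 24 degrees, to the third stop from where it stands (the dial's blue dot then meets the yellow pointer). Do not run past the third stop, leave the loose things around it alone, and finish while still holding the knob there, steady, so that the hole can be drilled.

Things in the scene. Friction and masses are not known exactly. Their poses are not given: they have to be found in the camera images.
- index_base: Fixed green cast base of the index head, 160 (x) by 130 (y) by 33 mm high; origin at the centre of its underside on the bench, z up along the turning axis of dial and knob.
- guide_arm (a point): Middle of the top of the fixed flat steel drill-guide arm over the dial's rim on the base's +x side, 78 mm above the bench. The arm runs from 37 to 87 mm from the axis, 20 mm wide; its brass bush reaches 81 mm. Keep clear of it.
- pointer (a point): Top of the fixed yellow pointer block at the dial's rim on the base's -x side: 71 mm from the axis, 59 mm above the bench.
- knob_grip (a point): Point on the turning axis inside the red knob, 103 mm above the bench. The knob is an upright bar 46 mm long along this point's x axis and 15 mm thick along its y axis (grip across these flat sides), 79 to 119 mm above the bench. It turns with the knob; at the start its axes are those of the base, so the bar then lies along the line from pointer to guide arm. z up.
- knob_top (a point): Centre of the knob's top, 119 mm above the bench; a white line on it marks the -x half. Under the bar: steel hub 32 mm in diameter (67 to 79 mm above the bench), wooden wheel 98 mm in diameter (55 to 67 mm), aluminium dial 124 mm in diameter (45 to 55 mm). All turn together.
- knob: The red bar knob, a brittle moulding; origin on the axis at the hub's underside, 67 mm above the bench. It cracks when the fingers' contact forces on it, both fingers and any push added up, exceed 120 N (a squeeze of about 60 N). A grip of 20 to 40 N is plenty.
- dial (a joint): Angle of dial and knob, rad: 0 at the start (red dot at the pointer), growing clockwise from above. Clicks every 0.419 (24 degrees); the third is 1.257, where the blue dot meets the pointer. About 0.15 N m turns it over the crest between clicks; then the click pulls it on to its middle, where it stays. End stops at 0 and at the sixth click.
- oil_bottle: Bystander: yellow oil bottle with a red cap, 48 mm in diameter, 120 mm tall, standing beside the index head; origin at the centre of its underside.
- spare_wheel: Bystander: spare wooden wheel blank lying flat, 98 mm in diameter, 12 mm thick, with a 24 mm hole; origin at the centre of its underside.
- screw_jar: Bystander: glass screw jar with a steel lid, 60 mm in diameter, 75 mm tall; origin at the centre of its underside.
- screwdriver: Bystander: screwdriver lying on the bench; its x axis points along the blade.
Things that resemble listed ones, but are neither listed nor needed, are in the scene too. Several things look just like the index_base: the one meant starts farthest to the robot's left.

How it is judged:
By the outcome, as a careful person would: the job done as asked, in the order asked, and still so for the second after the job is handed in, while the arm keeps its last pose, push and grip.
It also fails if it takes over 50 s, if anything falls off the work surface, if the arm or the gripper's body presses on something with over 40 N, if the wrist force passes 120 N, or if a joint passes its speed limit or range.

### The arm

A 6-joint arm with a two-finger parallel gripper is mounted at the origin on the work surface. World frame = base frame: x ahead of the robot, y to its left, z up, the work surface at z = 0. Lengths are in mm, angles in rad, forces in N, time in s.
With the tool pointing down it reaches from about 350 to 725 mm from the base axis. Payload 4.3 kg.
Tool frame: the origin (TCP) lies midway between the tips of the shut fingers; the grasp point (between the pads) lies 19 mm behind it (r.hold_point_z is the z of the grasp point in the tool frame, in mm); z points along the fingers, y is the line along which they close (so a half turn about z gives the same grasp; the last joint's range is limited). The gripper opens to 85 mm and grips with 20 to 120 N. Pads are 22 mm wide; open, the fingers measure 114 mm over their backs; the gripper's body (76 mm by 85 mm) begins 54 mm behind the grasp point. The pads swing forward as they close: fully open they stand 13 mm farther back than shut.
Start: joints at [-1.328, 0.377, 0.081, 1.274, 0, 1.46], TCP at [198.69, -539.619, 231.329] pointing down, gripper open.
Joint ranges: [-2.72, 2.72], [-0.84, 1.66], [-1.02, 1.22], [-1.77, 2.12], [-1.37, 1.28], [-3.14, 3.14]. Speed limits (rad/s): [2.57, 2.57, 3.14, 3.14, 3.14, 3.14].

### API

Orientations are given as a unit quaternion [x, y, z, w].
In Python, from workcell import r gives the robot as it stands.
- The arm moves only by the tool send_rows, never from a script. Its argument "commands" is one flat list of numbers, 5 for each row, row after row: the shift along the world's x, y, z in m, then the turn about the world's z in degrees, then the opening, from 0 (shut) to 1 (fully open). In form: [dx, dy, dz, yaw, gripper, dx, dy, dz, yaw, gripper, ...]. A call has exactly 10 rows; each row shifts and turns the commanded pose from where the row before left it; what a row does not reach is not made up. A row lasts 1/10 s, in which the tool goes at most 50 mm and 8.59 degrees, less where a joint would pass 70% of its speed; a pose out of reach is approached as far as the arm can. A call is refused whole if a number of a shift passes 0.05 or a number of a turn 8.59, either way. A call with a gripper value outside its range is refused whole. The fingers move at their own pace and stop on an object; "newtons" is the grip in N (left out, the last holds). Time passes only in rows, so rows that do not move let the fingers close, or fill a call up. It gives the time, the measured TCP pose, the force, the opening and the grip force at its end, in the units of the state.
- r.read_state(): the state, without advancing time (a new reading comes with each control period).
- r.read_camera(name): name is "side" or "top"; returns a dict with "image" (420x560x3 uint8, red, green, blue), "vertical_fov" (degrees; the focal length in pixels is half the picture's height over the tangent of half this angle, whatever the lens; pixels are square), "cx", "cy" (the principal point, pixels), "extrinsics" (4x4, takes a point from camera to world coordinates). Camera axes: x right, y down, z forward; pixel columns grow to the right and rows downward; lengths in mm; the calibration is good to about 2 mm. A picture is of the moment at which its call begins. There is no depth.
- r.close_job(): hands the job in; it is judged then, once.
The state is a dict: "clock": time; "q": joint angles; "dq": joint speeds; "tau": joint torques, N m; "eef_pos": TCP position; "ee_rot": TCP orientation; "wrist_force": force on the tool from outside, world axes, zero at the start; "torque": the same for the moment, N m; "gripper_width": finger opening in mm; "gripper_force": force on a finger pad.
Only numpy, scipy, OpenCV 4.12 (cv2) and the standard library are available. Lean on these libraries where they do the work, as an engineer would, in place of code of your own. Each camera call takes 0.05 s, during which the arm holds its last target. There are 200 camera calls.

## Working session

There is one attempt and no reset: what is moved stays moved. The work goes in short steps, Python scripts to look and compute and a tool call to move; the robot and the scene stay as the last step left them, time stands still between calls to the robot, and variables do not carry over. Pictures are saved under pics/ and viewed, at most 10 in all, crops included, and the job is handed in when it is done.

Besides the shell and the picture viewer there is one more tool, called after "Call:" as name(argument=value, ...), one argument or row to a line, values as JSON. send_rows: Moves the arm, as the interface text tells. Its arguments: {"type":"object","properties":{"commands":{"type":"array"},"newtons":{"type":"number"}},"required":["commands"]}

```bash
mkdir -p pics; cat > h.py <<'E'
import numpy as np, cv2
from workcell import r
def cam(n,save=None):
    c=r.read_camera(n)
    if save: cv2.imwrite('pics/'+save,c['image'][:,:,::-1])
    return c
def ray(c,u,v):
    f=c['image'].shape[0]/2/np.tan(np.radians(c['vertical_fov'])/2)
    E=np.array(c['extrinsics']); d=E[:3,:3]@np.array([(u-c['cx'])/f,(v-c['cy'])/f,1])
    return E[:3,3],d
def onz(c,u,v,z):
    o,d=ray(c,u,v); return o+d*(z-o[2])/d[2]
def proj(c,p):
    f=c['image'].shape[0]/2/np.tan(np.radians(c['vertical_fov'])/2)
    E=np.array(c['extrinsics']); q=E[:3,:3].T@(np.array(p)-E[:3,3])
    return q[0]/q[2]*f+c['cx'],q[1]/q[2]*f+c['cy']
E
python3 - <<'E'
from h import *
for n in('top','side'):
    c=cam(n,n+'0.png'); print(n,c['vertical_fov'],c['cx'],c['cy'],np.round(c['extrinsics'],3).tolist())
s=r.read_state();print(s['clock'],s['eef_pos'],s['ee_rot'],s['gripper_width'],r.hold_point_z)
E
```

```text
top 56.400271258840064 277.94928890599533 206.4212406127223 [[0.016, -0.991, 0.133, 438.809], [-1.0, -0.014, 0.021, 74.02], [-0.019, -0.133, -0.991, 1062.647], [0.0, 0.0, 0.0, 1.0]]
side 51.74716966364847 279.22714499089255 209.69576601852714 [[-0.88, -0.253, 0.401, 101.612], [-0.474, 0.442, -0.762, 944.241], [0.015, -0.861, -0.509, 678.603], [0.0, 0.0, 0.0, 1.0]]
0.1 [ 198.54796844 -539.02149818  230.4561403 ] [ 9.84478116e-01  1.75505061e-01 -7.57510797e-05 -8.98485914e-04] 85.51430727253286 -18.700000000000003
```

View pics/top0.png

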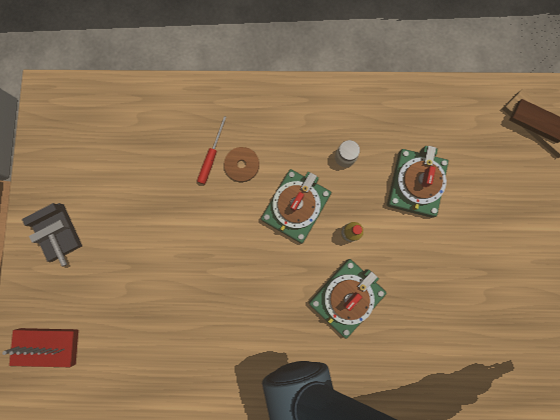

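View pics/side0.png

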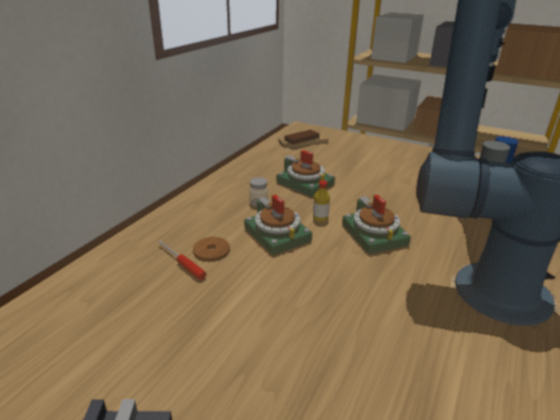

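Three index heads in the top view are at pixels (296,205), (349,299) and (423,180). World +y (the robot's left) runs to the image left, so (296,205) is the one meant. Side view shows it at (278,225), next to the screw jar and oil bottle. I'll measure it and confirm in an enlarged crop.

```bash
python3 - <<'E'
from h import *
c=cam('top'); im=c['image'].astype(int)
hsv=cv2.cvtColor(c['image'],cv2.COLOR_RGB2HSV)
for u,v in((296,205),(349,299),(423,180)): print('head',onz(c,u,v,55).round())
def comps(m,lab,x0,x1,y0,y1,off,amin=6):
    mm=np.zeros_like(m);mm[y0:y1,x0:x1]=m[y0:y1,x0:x1]
    n,l,st,ce=cv2.connectedComponentsWithStats(mm)
    for i in range(1,n):
        if st[i,4]>=amin: print(lab,st[i].tolist(),ce[i].round(1).tolist())
    return mm,l
w=(255,335,160,250)
red=cv2.inRange(hsv,(0,190,120),(6,255,255)); yel=cv2.inRange(hsv,(22,170,140),(35,255,255))
wh=((im.min(2)>170)).astype(np.uint8)*255
gr=cv2.inRange(hsv,(50,80,20),(90,255,255))
comps(red,'red',*w,0);comps(yel,'yel',*w,0,3)
m,l=comps(wh,'white',*w,0,5)
g,_=comps(gr,'green',*w,0,20)
p=cv2.findNonZero(g); q=np.array([onz(c,a,b,33)[:2] for a,b in p[:,0]],np.float32)
print('base rect z33',cv2.minAreaRect(q))
s=r.read_camera('side')
A=cv2.resize(c['image'][150:260,245:345],(400,440),interpolation=cv2.INTER_CUBIC)
B=cv2.resize(s['image'][180:260,235:320][:,:],(400,376),interpolation=cv2.INTER_CUBIC)
B=np.vstack([B,np.zeros((64,400,3),np.uint8)])
cv2.imwrite('pics/crop1.png',np.hstack([A,B])[:,:,::-1])
E
```

```text
head [579.  48.  55.]
head [342. -87.  55.]
head [ 649. -281.   55.]
white [295, 181, 7, 4, 20] [298.1, 182.8]
white [286, 182, 7, 4, 20] [289.4, 183.6]
white [278, 185, 9, 6, 23] [281.9, 188.2]
white [311, 187, 6, 8, 22] [313.5, 191.2]
white [275, 192, 5, 7, 19] [276.7, 195.3]
white [311, 196, 9, 24, 76] [316.0, 208.2]
white [274, 201, 3, 7, 15] [274.6, 203.8]
white [275, 210, 4, 7, 14] [276.4, 212.9]
white [278, 218, 6, 5, 16] [281.0, 219.8]
white [286, 220, 25, 8, 80] [298.9, 224.1]
base rect z33 ((591.6159057617188, -0.5273590087890625), (186.99136352539062, 90.60420989990234), 9.526300430297852)
```

View pics/crop1.png

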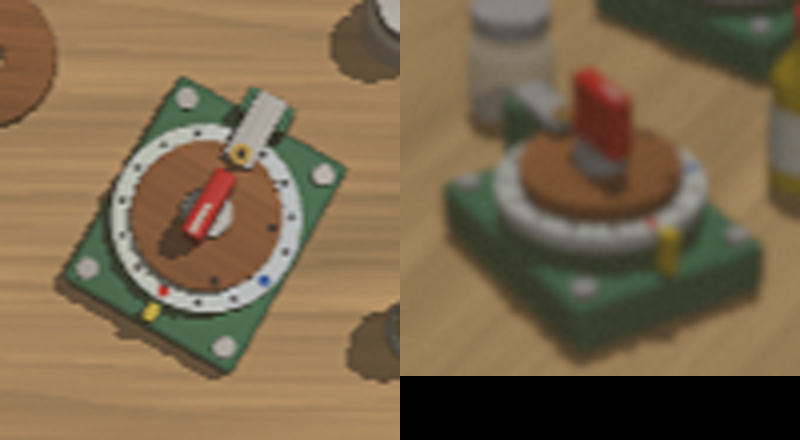

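Confirmed: this is the head with the white line toward the yellow pointer and the red dot at the pointer (crop (163,290)). The blue dot is at (264,281), about 72° away and clockwise-bound. Next come the precise axis and yaw.

```bash
python3 - <<'E'
from h import *
c=cam('top'); s=cam('side')
b=[(187,98),(323,174),(223,346),(88,268)]
P=np.array([onz(c,245+x/4-.4,150+y/4-.4,36) for x,y in b]); 
print('base c',P.mean(0).round(1), 'sides',[np.linalg.norm(P[i]-P[(i+1)%4]).round(1) for i in range(4)])
e=P[0]-P[3]+P[1]-P[2]; print('yaw base x (bolts)',np.degrees(np.arctan2(e[1],e[0])))
def red(c,x0,x1,y0,y1,k):
    im=cv2.resize(c['image'][y0:y1,x0:x1],None,fx=k,fy=k,interpolation=cv2.INTER_CUBIC)
    h=cv2.cvtColor(im,cv2.COLOR_RGB2HSV)
    m=cv2.inRange(h,(0,165,90),(6,255,255))|cv2.inRange(h,(174,165,90),(180,255,255))
    m=cv2.morphologyEx(m,cv2.MORPH_CLOSE,np.ones((9,9)))
    n,l,st,ce=cv2.connectedComponentsWithStats(m); i=1+st[1:,4].argmax(); print(st[i])
    pts=cv2.findNonZero((l==i).astype(np.uint8))[:,0]
    return (pts+.5)/k-.5+[x0,y0]
pt=red(c,282,312,185,218,4); ps=red(s,265,292,190,218,4)
Q=np.array([onz(c,u,v,112)[:2] for u,v in pt],np.float32); print('top rect z112',cv2.minAreaRect(Q))
def tri(a,b):
    o1,d1=ray(c,*a);o2,d2=ray(s,*b);t=np.linalg.lstsq(np.c_[d1,-d2],o2-o1,rcond=None)[0]
    p,q=o1+d1*t[0],o2+d2*t[1];return ((p+q)/2).round(1),np.linalg.norm(p-q).round(1)
print('tri centroid',tri(pt.mean(0),ps.mean(0)))
im=cv2.resize(c['image'][175:236,262:332],None,fx=4,fy=4,interpolation=cv2.INTER_CUBIC)
h=cv2.cvtColor(im,cv2.COLOR_RGB2HSV)
w=cv2.inRange(h,(0,0,130),(180,60,255))
x,y=np.nonzero(w)[::-1]
R=np.array([onz(c,(u+.5)/4-.5+262,(v+.5)/4-.5+175,55)[:2] for u,v in zip(x,y)])
C=P.mean(0)[:2]
for _ in range(8):
    d=np.linalg.norm(R-C,axis=1);k=(d>46)&(d<66)
    hull=cv2.convexHull(R[k].astype(np.float32));C=np.array(cv2.minEnclosingCircle(hull)[0]); 
print('dial',cv2.minEnclosingCircle(hull)) 
q=onz(c,245+151/4-.4,150+312/4-.4,59); print('pointer',q)
E
```

```text
base c [581.7  48.2  36. ] sides [np.float64(103.7), np.float64(132.1), np.float64(102.4), np.float64(131.7)]
yaw base x (bolts) -29.304196352729267
[  34   28   53   72 1386]
[  30   21   44   72 1613]
top rect z112 ((581.9715576171875, 48.025001525878906), (14.863515853881836, 46.0628776550293), 60.10797119140625)
tri centroid (array([583.7,  44.6,  94.3]), np.float64(7.1))
dial ((585.4110717773438, 46.52112579345703), 65.93302917480469)
pointer [518.95699464  82.99743507  59.        ]
```

Call:
send_rows(
  commands=[0.019, 0.029, 0, 6.5, 1, 0.019, 0.029, 0, 6.5, 1, 0.019, 0.029, 0, 6.5, 1, 0.019, 0.029, 0, 6.5, 1, 0.019, 0.029, 0, 6.5, 1, 0.019, 0.029, 0, 6.5, 1, 0.019, 0.029, 0, 6.5, 1, 0.019, 0.029, 0, 6.5, 1, 0.019, 0.029, 0, 6.5, 1, 0.019, 0.029, 0, 6.5, 1],
  newtons=25,
)

```text
clock: 1.3
eef_pos: [389.3, -248.4, 231.4]
ee_rot: [0.735, 0.679, 0.0, 0.0]
wrist_force: [1.2, -0.5, 0.1]
gripper_width: 85.3
gripper_force: 0.0
```

Call:
send_rows(
  commands=[0.019, 0.029, 0, 6.5, 1, 0.019, 0.029, 0, 6.5, 1, 0.019, 0.029, 0, 6.5, 1, 0.019, 0.029, 0, 6.5, 1, 0.019, 0.029, 0, 6.5, 1, 0.019, 0.029, 0, 6.5, 1, 0.019, 0.029, 0, 6.5, 1, 0.019, 0.029, 0, 6.5, 1, 0.01, 0.01, 0, 0, 1, 0, 0, 0, 0, 1],
)

```text
clock: 2.3
eef_pos: [551.6, -6.6, 231.0]
ee_rot: [0.364, 0.931, -0.0, 0.0]
wrist_force: [0.2, 0.4, 0.2]
gripper_width: 85.1
gripper_force: 0.0
```

```bash
cat > st.py <<'E'
from h import *
from scipy.spatial.transform import Rotation as R
s=r.read_state(); m=R.from_quat(s['ee_rot']).as_matrix()
print('t',s['clock'],'p',s['eef_pos'].round(1),'yaw',np.degrees(np.arctan2(m[1,0],m[0,0])).round(2),'tilt z',m[:,2].round(3),'F',np.round(s['wrist_force'],1),'T',np.round(s['torque'],2),'w',round(s['gripper_width'],1),'gf',np.round(s['gripper_force'],1),'q',np.round(s['q'],2))
E
python3 st.py
```

```text
t 2.3 p [551.6  -6.6 231. ] yaw 137.27 tilt z [ 0. -0. -1.] F [0.2 0.4 0.2] T [0.   0.01 0.03] w 85.1 gf 0.0 q [-0.13  0.33  0.01  1.25 -0.    0.62]
```

Call:
send_rows(
  commands=[0.0076, 0.0136, 0, 3.3, 1, 0.0076, 0.0136, 0, 3.3, 1, 0.0076, 0.0136, 0, 3.3, 1, 0.0076, 0.0138, 0, 3.3, 1, 0, 0, -0.02, 0, 1, 0, 0, -0.02, 0, 1, 0, 0, -0.02, 0, 1, 0, 0, 0, 0, 1, 0, 0, 0, 0, 1, 0, 0, 0, 0, 1],
)

```text
clock: 3.3
eef_pos: [581.7, 46.3, 172.7]
ee_rot: [0.256, 0.967, 0.0, 0.001]
wrist_force: [0.2, -0.1, 0.8]
gripper_width: 85.7
gripper_force: 0.0
```

```bash
python3 st.py; python3 - <<'E'
from h import *
s=cam('side'); t=cam('top')
for p in((582,48,119),(582,48,103),(582,48,79),(582,48,67)): print(np.round(proj(s,p),1))
A=cv2.resize(s['image'][130:260,200:340],(560,520),interpolation=cv2.INTER_CUBIC)
for z,col in((119,(0,255,255)),(79,(255,0,255))):
    for x,y in((23,7.5),(23,-7.5),(-23,7.5),(-23,-7.5)):
        a=np.radians(-29.5);p=(582+x*np.cos(a)-y*np.sin(a),48+x*np.sin(a)+y*np.cos(a),z)
        u,v=proj(s,p);cv2.circle(A,(int((u-200+.5)*4),int((v-130+.5)*4)),2,col,-1)
cv2.imwrite('pics/side2.png',A[:,:,::-1])
E
```

```text
t 3.3 p [581.7  46.3 172.7] yaw 150.34 tilt z [ 0.002 -0.    -1.   ] F [ 0.2 -0.1  0.8] T [ 0.02 -0.03 -0.01] w 85.7 gf 0.0 q [-0.03  0.41 -0.02  1.14 -0.    0.49]
[276.8 196.3]
[276.8 201.5]
[276.6 209.2]
[276.6 213. ]
```

View pics/side2.png

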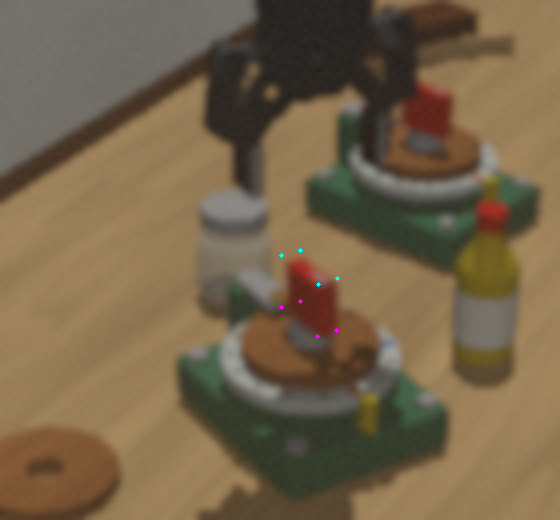

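The side view puts the knob at crop (312,295), within about 1–3 mm of the prediction, and the fingers straddle it clear of jar and bottle. I'll descend, then centre using the force readings.

Call:
send_rows(
  commands=[0, 0, -0.012, 0, 1, 0, 0, -0.012, 0, 1, 0, 0, -0.012, 0, 1, 0, 0, -0.012, 0, 1, 0, 0, -0.012, 0, 1, 0, 0, -0.012, 0, 1, 0, 0, -0.012, 0, 1, 0, 0, 0, 0, 1, 0, 0, 0, 0, 1, 0, 0, 0, 0, 1],
)

```text
clock: 4.4
eef_pos: [581.7, 47.0, 88.0]
ee_rot: [0.255, 0.967, 0.0, 0.001]
wrist_force: [0.5, -0.5, 0.6]
gripper_width: 85.2
gripper_force: 0.0
```

```bash
python3 st.py; python3 - <<'E'
from h import *
s=cam('side'); t=cam('top')
A=cv2.resize(s['image'][160:250,225:335],(550,450),interpolation=cv2.INTER_CUBIC)
cv2.imwrite('pics/side3.png',A[:,:,::-1])
E
```

```text
t 4.4 p [581.7  47.   88. ] yaw 150.41 tilt z [ 0.001  0.    -1.   ] F [ 0.5 -0.5  0.6] T [-0.    0.05 -0.01] w 85.2 gf 0.0 q [-0.03  0.47 -0.16  0.94  0.    0.49]
```

View pics/side3.png

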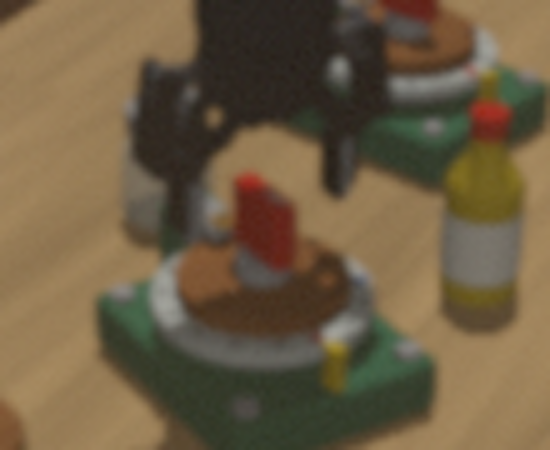

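Call:
send_rows(
  commands=[0, 0, 0, 0, 0.8, 0, 0, 0, 0, 0.6, 0, 0, 0, 0, 0.4, 0, 0, 0, 0, 0.3, 0, 0, 0, 0, 0.26, 0, 0, 0, 0, 0.23, 0, 0, 0, 0, 0.2, 0, 0, 0, 0, 0.18, 0, 0, 0, 0, 0.16, 0, 0, 0, 0, 0.14],
  newtons=25,
)

```text
clock: 5.5
eef_pos: [581.6, 47.7, 87.5]
ee_rot: [0.255, 0.967, 0.001, 0.0]
wrist_force: [2.9, 3.3, -0.6]
gripper_width: 14.7
gripper_force: 25.3
```

```bash
python3 st.py
```

```text
t 5.5 p [581.6  47.7  87.5] yaw 150.44 tilt z [ 0.001  0.001 -1.   ] F [ 2.9  3.3 -0.6] T [ 0.7  -0.36 -0.07] w 14.7 gf 25.3 q [-0.03  0.47 -0.16  0.94  0.    0.49]
```

Call:
send_rows(
  commands=[0, 0, 0, 0, 0, 0, 0, 0, 0, 0, 0, 0, 0, -3, 0, 0, 0, 0, -3, 0, 0, 0, 0, -4, 0, 0, 0, 0, -4, 0, 0, 0, 0, -4, 0, 0, 0, 0, -3, 0, 0, 0, 0, -3, 0, 0, 0, 0, 0, 0],
  newtons=35,
)

```text
clock: 6.5
eef_pos: [581.0, 47.1, 87.5]
ee_rot: [0.451, 0.893, 0.0, -0.0]
wrist_force: [-0.7, 3.0, 2.0]
gripper_width: 14.5
gripper_force: 36.0
```

```bash
python3 st.py; python3 - <<'E'
from h import *
s=cam('side'); t=cam('top')
A=cv2.resize(s['image'][180:260,225:325],(500,400),interpolation=cv2.INTER_CUBIC)
cv2.imwrite('pics/side4.png',A[:,:,::-1])
E
python3 st.py
```

```text
t 6.5 p [581.   47.1  87.5] yaw 126.42 tilt z [ 0.  0. -1.] F [-0.7  3.   2. ] T [ 0.63 -0.06  0.01] w 14.5 gf 36.0 q [-0.03  0.47 -0.16  0.94  0.    0.91]
t 6.6 p [581.   47.1  87.5] yaw 126.48 tilt z [ 0.  0. -1.] F [-0.2  3.5  2.6] T [ 0.57 -0.06  0.01] w 14.6 gf 36.1 q [-0.03  0.47 -0.16  0.94  0.    0.91]
```

View pics/side4.png

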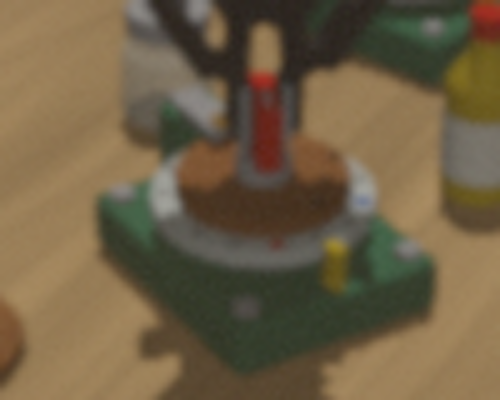

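The dial has turned with the knob. The red dot is at crop (278,243), clockwise past the pointer at (335,265), and the blue dot at (362,203) is approaching it. That's one click, and forces are small. Two more to go.

Call:
send_rows(
  commands=[0, 0, 0, -3, 0, 0, 0, 0, -3, 0, 0, 0, 0, -4, 0, 0, 0, 0, -4, 0, 0, 0, 0, -4, 0, 0, 0, 0, -3, 0, 0, 0, 0, -3, 0, 0, 0, 0, 0, 0, 0, 0, 0, 0, 0, 0, 0, 0, 0, 0],
)

```text
clock: 7.6
eef_pos: [580.3, 46.7, 87.5]
ee_rot: [0.626, 0.78, -0.001, -0.0]
wrist_force: [-4.1, 1.8, 5.1]
gripper_width: 14.7
gripper_force: 36.6
```

Call:
send_rows(
  commands=[0, 0, 0, -3, 0, 0, 0, 0, -3, 0, 0, 0, 0, -4, 0, 0, 0, 0, -4, 0, 0, 0, 0, -4, 0, 0, 0, 0, -3, 0, 0, 0, 0, -3, 0, 0, 0, 0, 0, 0, 0, 0, 0, 0, 0, 0, 0, 0, 0, 0],
)

```text
clock: 8.6
eef_pos: [579.4, 46.7, 87.5]
ee_rot: [0.774, 0.633, -0.001, -0.001]
wrist_force: [-5.5, 2.2, 7.4]
gripper_width: 14.7
gripper_force: 36.9
```

```bash
python3 - <<'E'
from h import *
s=cam('side'); t=cam('top')
A=cv2.resize(s['image'][180:260,225:325],(500,400),interpolation=cv2.INTER_CUBIC)
cv2.imwrite('pics/side5.png',A[:,:,::-1])
E
python3 st.py
```

```text
t 8.7 p [579.4  46.8  87.5] yaw 78.5 tilt z [-0.003 -0.001 -1.   ] F [-6.   1.5  7.8] T [0.35 0.92 0.02] w 14.5 gf 36.9 q [-0.03  0.47 -0.16  0.94 -0.    1.74]
```

View pics/side5.png

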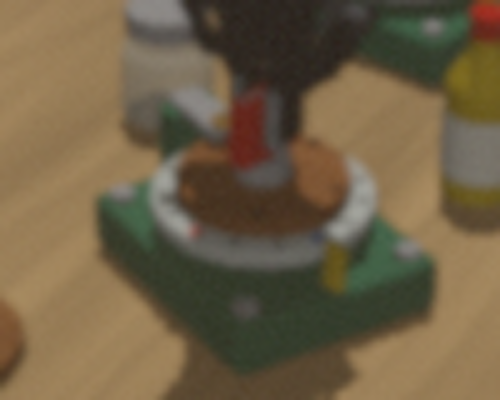

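The blue dot at (320,237) now sits beside the pointer at (337,245). That is the same offset the red dot had at the start. Total yaw turned is 71.9° with torque near zero. I'll hold it steady for one second, then hand in.

Call:
send_rows(
  commands=[0, 0, 0, 0, 0, 0, 0, 0, 0, 0, 0, 0, 0, 0, 0, 0, 0, 0, 0, 0, 0, 0, 0, 0, 0, 0, 0, 0, 0, 0, 0, 0, 0, 0, 0, 0, 0, 0, 0, 0, 0, 0, 0, 0, 0, 0, 0, 0, 0, 0],
)

```text
clock: 9.7
eef_pos: [579.4, 46.7, 87.5]
ee_rot: [0.774, 0.633, -0.001, -0.001]
wrist_force: [-6.1, 1.8, 7.3]
gripper_width: 14.9
gripper_force: 36.9
```

```bash
python3 st.py; python3 -c "
from workcell import r
print(r.close_job())"
```

```text
t 9.7 p [579.4  46.7  87.5] yaw 78.49 tilt z [-0.003 -0.001 -1.   ] F [-6.1  1.8  7.3] T [0.3  0.89 0.01] w 14.9 gf 36.9 q [-0.03  0.47 -0.16  0.94 -0.    1.74]
the job is handed in; nothing more can be done
None
```

I turned the knob on the robot's leftmost index head three clicks clockwise (about 72°) to the third stop, blue dot at the pointer, and handed the job in at 9.7 s with the arm still holding it at about 37 N; no verdict was returned.

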